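# Set the stock tags of the mug-handle bins

### The arm

A 6-joint arm with a two-finger parallel gripper is mounted at the origin on the work surface. World frame = base frame: x ahead of the robot, y to its left, z up, the work surface at z = 0. Lengths are in m, angles in rad, forces in N, time in s.
With the tool pointing down it reaches from about 0.4 to 0.825 m from the base axis. Payload 7 kg.
Tool frame: the origin (TCP) lies midway between the tips of the shut fingers; the grasp point (between the pads) lies 19 mm behind it (r.hold_point_z is the distance from the TCP to the grasp point, in m); z points along the fingers, y is the direction in which the jaws open and shut (so a half turn about z gives the same grasp; the last joint's range is limited). The gripper opens to 85 mm and grips with 20 to 120 N. Pads are 22 mm wide; open, the fingers measure 114 mm over their backs; the gripper's body (76 mm by 85 mm) begins 54 mm behind the grasp point. The pads swing forward as they close: fully open they stand 13 mm farther back than shut.
Start: joints at [1.464, 0.359, 0.012, 0, -1.224, -0.288], TCP at [0.26, 0.623, 0.231] pointing down, gripper open.
Joint ranges: [-3.07, 3.07], [-1.43, 2.12], [-1.02, 1.25], [-3.03, 1.67], [-3.05, -0], [-3.03, 3.03]. Speed limits (rad/s): [2.39, 2.39, 3.01, 3.14, 3.14, 3.14].

### API

Orientations are given as a rotation vector (axis times angle).
In Python, from plant import r, imaging, order gives the robot as it stands.
- The arm moves only by the shell command python3 -m handwheel 'ROWS' [OPENING]. ROWS is JSON, a list of rows, each an object with "translation": the shift along the tool's x, y, z in cm, a list of three; "turn": the turn, a rotation vector about the tool's x, y, z in rad, a list of three. In form: [{"translation": [x, y, z], "turn": [ax, ay, az]}, ...]. A call has 1 to 8 rows; each row shifts and turns the pose as measured when the row begins, along the tool's axes as they then stand; what a row does not reach is not made up. A row lasts 1/8 s, in which the tool goes at most 62.5 mm and 10.7 degrees, less where a joint would pass 70% of its speed; a pose out of reach is approached as far as the arm can. A call with a gripper value outside its range is refused whole. OPENING is the closure, from 0 (fully open) to 1 (shut), set as the call begins (- or left out, the last holds). The fingers move at their own pace and stop on an object; the grip force is fixed at half the most. Time passes only in rows, so rows that do not move let the fingers close. It gives the time, the measured TCP pose, the force and the opening at its end, in the units of the state.
- r.get_obs(): the state, without advancing time (a new reading comes with each control period).
- imaging.grab_frame(name): name is "scene" or "top" or "wrist"; returns a dict with "color" (384x512x3 uint8, red, green, blue), "K" (3x3 intrinsics, pixels), "k1" (the pictures are not rectified: a ray, as slopes to the right and down, at radius r is drawn at 1 + k1 r^2 times it, then the intrinsics apply), "cam_to_world" (4x4, takes a point from camera to world coordinates). Camera axes: x right, y up, looking along -z (the intrinsics and any distortion apply to the point x, -y, -z); pixel columns grow to the right and rows downward; lengths in m; the calibration is good to about 2 mm. A picture is of the moment at which its call begins. There is no depth.
- order.sign_off(): hands the job in, once; it reports no verdict.
The state is a dict: "time_s": time; "joint_positions": joint angles; "qvel": joint speeds; "joint_torque": joint torques, N m; "ee_pos": TCP position; "tool_rot": TCP orientation; "contact_force": force on the tool from outside, world axes, zero at the start; "wrist_torque": the same for the moment, N m; "gripper_width": finger opening in m.
Only numpy, scipy, OpenCV 4.12 (cv2) and the standard library are available. Lean on these libraries where they do the work, as an engineer would, in place of code of your own. Each camera call takes 0.05 s, during which the arm holds its last target.

### The job

Each flip-over tag on the stock board speaks for the bin right behind it, by the colour of the face that looks up. With a fingertip, gently push over the tags that are wrong, so that only the two bins heaped full of clay handles show green and the other two (empty or nearly so) show red. Do not pinch or press hard on the tags, and leave the mugs, the loose handle and the knife where they are.

Things in the scene. Friction and masses are not known exactly. Their poses are not given: they have to be found in the camera images.
- board: wooden stock board fixed on the table, 300 (x) x 600 (y) x 20 mm, with four tags in a row 140 mm apart on the robot's side and a bin behind each. Origin: centre of its underside; x away from the robot, y left along the row. Each tag is a plate 52 mm wide, 5 mm thick, 65 mm from hinge pin to steel free edge, 50 g; between free edges of neighbours over 50 mm stay clear.
- tag_base_1: grey bracket of tag 1, 78 x 34 x 36 mm, fixed on the board in front of (robot side of) one bin, whose origin lies about 142 mm along this body's +x. Origin: centre of its underside, on the board's top, 20 mm above the table. x points away from the robot to the bin, y left along the row, z up. The hinge pin runs along x, 30 mm above the origin.
- tag_1 (a joint): hinge of tag 1, rad. 0: the tag leans 0.65 rad (37 deg) from upright to the left (+y of its bracket), red face up; 0.65: upright; 1.3: leans as far to the right (-y), green face up. At either rest its free edge is 39 mm sideways of the pin and 52 mm above it. Hardly any friction: pushed past upright it falls to the other stop by its own weight.
- tag_base_2: grey bracket of tag 2, 78 x 34 x 36 mm, fixed on the board in front of (robot side of) one bin, whose origin lies about 142 mm along this body's +x. Origin: centre of its underside, on the board's top, 20 mm above the table. x points away from the robot to the bin, y left along the row, z up. The hinge pin runs along x, 30 mm above the origin.
- tag_2 (a joint): hinge of tag 2, rad. 0: the tag leans 0.65 rad (37 deg) from upright to the left (+y of its bracket), red face up; 0.65: upright; 1.3: leans as far to the right (-y), green face up. At either rest its free edge is 39 mm sideways of the pin and 52 mm above it. Hardly any friction: pushed past upright it falls to the other stop by its own weight.
- tag_base_3: grey bracket of tag 3, 78 x 34 x 36 mm, fixed on the board in front of (robot side of) one bin, whose origin lies about 142 mm along this body's +x. Origin: centre of its underside, on the board's top, 20 mm above the table. x points away from the robot to the bin, y left along the row, z up. The hinge pin runs along x, 30 mm above the origin.
- tag_3 (a joint): hinge of tag 3, rad. 0: the tag leans 0.65 rad (37 deg) from upright to the left (+y of its bracket), red face up; 0.65: upright; 1.3: leans as far to the right (-y), green face up. At either rest its free edge is 39 mm sideways of the pin and 52 mm above it. Hardly any friction: pushed past upright it falls to the other stop by its own weight.
- tag_base_4: grey bracket of tag 4, 78 x 34 x 36 mm, fixed on the board in front of (robot side of) one bin, whose origin lies about 142 mm along this body's +x. Origin: centre of its underside, on the board's top, 20 mm above the table. x points away from the robot to the bin, y left along the row, z up. The hinge pin runs along x, 30 mm above the origin.
- tag_4 (a joint): hinge of tag 4, rad. 0: the tag leans 0.65 rad (37 deg) from upright to the left (+y of its bracket), red face up; 0.65: upright; 1.3: leans as far to the right (-y), green face up. At either rest its free edge is 39 mm sideways of the pin and 52 mm above it. Hardly any friction: pushed past upright it falls to the other stop by its own weight.
- bin_a: blue open bin 110 x 116 x 60 mm (wall 4 mm), fixed on the board; origin: centre of its underside. FULL: heaped with clay mug handles to about 14 mm above its rim.
- bin_b: blue open bin 110 x 116 x 60 mm (wall 4 mm), fixed on the board; origin: centre of its underside. FULL: heaped with clay mug handles to about 14 mm above its rim.
- bin_c: blue open bin 110 x 116 x 60 mm (wall 4 mm), fixed on the board; origin: centre of its underside. Not full: only two clay handles lie on its floor.
- bin_d: blue open bin 110 x 116 x 60 mm (wall 4 mm), fixed on the board; origin: centre of its underside. Not full: empty.
- navy_mug: loose dark navy mug, 80 mm across, 90 mm tall, handle to its +y, standing off the left end of the board; origin: centre of its underside. Bystander.
- clay_mug: loose unfired clay mug, 82 mm across, 95 mm tall, handle to its +y, standing off the right end of the board; origin: centre of its underside. Bystander.
- loose_handle: loose C-shaped clay mug handle, about 74 x 37 x 14 mm, lying on the table on the robot's side of the board; origin: on the table at its middle. Bystander.
- knife: loose trimming knife, wooden grip 100 x 16 x 10 mm along its x centred on the origin, blade on to 118 mm, lying on the table on the robot's side of the board. Bystander.

How it is judged:
At the end, for the whole second after the job is handed in: Each tag in front of a full bin (bin_a or bin_b; tag bracket within 165 mm of that bin's centre) lies at its green stop (joint above 1.2 rad), each other tag at its red stop (joint below 0.1 rad), all at rest ((((horizontal distance between tag_base_1 and bin_a below 0.165 m or horizontal distance between tag_base_1 and bin_b below 0.165 m) and value of joint tag_1 above 1.2 rad) or (not (horizontal distance between tag_base_1 and bin_a below 0.165 m or horizontal distance between tag_base_1 and bin_b below 0.165 m) and value of joint tag_1 below 0.1 rad)) and (((horizontal distance between tag_base_2 and bin_a below 0.165 m or horizontal distance between tag_base_2 and bin_b below 0.165 m) and value of joint tag_2 above 1.2 rad) or (not (horizontal distance between tag_base_2 and bin_a below 0.165 m or horizontal distance between tag_base_2 and bin_b below 0.165 m) and value of joint tag_2 below 0.1 rad)) and (((horizontal distance between tag_base_3 and bin_a below 0.165 m or horizontal distance between tag_base_3 and bin_b below 0.165 m) and value of joint tag_3 above 1.2 rad) or (not (horizontal distance between tag_base_3 and bin_a below 0.165 m or horizontal distance between tag_base_3 and bin_b below 0.165 m) and value of joint tag_3 below 0.1 rad)) and (((horizontal distance between tag_base_4 and bin_a below 0.165 m or horizontal distance between tag_base_4 and bin_b below 0.165 m) and value of joint tag_4 above 1.2 rad) or (not (horizontal distance between tag_base_4 and bin_a below 0.165 m or horizontal distance between tag_base_4 and bin_b below 0.165 m) and value of joint tag_4 below 0.1 rad)) and velocity of joint tag_1 between -0.1 and 0.1 rad/s and velocity of joint tag_2 between -0.1 and 0.1 rad/s and velocity of joint tag_3 between -0.1 and 0.1 rad/s and velocity of joint tag_4 between -0.1 and 0.1 rad/s); the robot touches nothing.
It fails at once if navy_mug was moved (more than 20 mm) (distance of navy_mug from where it was at the start of the episode above 0.02 m).
It fails at once if clay_mug was moved (more than 20 mm) (distance of clay_mug from where it was at the start of the episode above 0.02 m).
It fails at once if loose_handle was moved (more than 20 mm) (distance of loose_handle from where it was at the start of the episode above 0.02 m).
It fails at once if knife was moved (more than 20 mm) (distance of knife from where it was at the start of the episode above 0.02 m).
It fails at once if a tag was pinched or pressed hard (more than 15 N) (contact force between the fingers and tag_base_1 above 15 N or contact force between the fingers and tag_base_2 above 15 N or contact force between the fingers and tag_base_3 above 15 N or contact force between the fingers and tag_base_4 above 15 N).
It also fails if it takes over 45 s, if anything falls off the work surface, if the arm or the gripper's body presses on something with over 40 N, if the wrist force passes 120 N, or if a joint passes its speed limit or range.

## Working session

There is one attempt and no reset: what is moved stays moved. The work goes in short steps, Python scripts to look and compute and a shell command to move; the robot and the scene stay as the last step left them, time stands still between calls to the robot, and variables do not carry over. Pictures are saved under pics/ and viewed, and the job is handed in when it is done.

```bash
ls; mkdir -p pics; python3 - <<'E'
from plant import r, imaging, order
import cv2, numpy as np
for n in ("scene","top"):
    f=imaging.grab_frame(n); cv2.imwrite(f"pics/{n}0.png",f["color"][:,:,::-1])
    print(n,f["K"].tolist(),f["k1"],np.round(f["cam_to_world"],4).tolist())
o=r.get_obs(); print(o)
E
```

```text
pics
scene [[398.5811364894431, 0.0, 253.04245437844637], [0.0, 398.5811364894431, 194.97167084650573], [0.0, 0.0, 1.0]] -0.07570550434536488 [[0.2198, -0.5996, 0.7695, 1.4845], [0.9754, 0.146, -0.1649, -0.2038], [-0.0135, 0.7869, 0.617, 0.8306], [0.0, 0.0, 0.0, 1.0]]
top [[369.31076259394416, 0.0, 260.8967892173578], [0.0, 369.31076259394416, 189.4985852891289], [0.0, 0.0, 1.0]] 0.02903968391843532 [[0.0015, 0.9936, -0.1132, 0.4064], [-1.0, 0.0006, -0.0079, 0.0239], [-0.0077, 0.1132, 0.9935, 1.045], [0.0, 0.0, 0.0, 1.0]]
{'time_s': 0.1, 'joint_positions': array([ 1.46412421e+00,  3.59307791e-01,  1.11873392e-02, -3.00331926e-04,
       -1.22409230e+00, -2.88107224e-01]), 'qvel': array([ 0.00164548, -0.00200625,  0.00274396,  0.00087132,  0.00044923,
       -0.0003512 ]), 'joint_torque': array([-1.94866458e-03, -5.84764659e+01,  2.94106382e+01,  6.95454687e+00,
       -3.15637895e-03,  5.26411341e-06]), 'ee_pos': array([0.25946769, 0.62269514, 0.23047972]), 'tool_rot': array([ 3.07914888e+00, -6.15974641e-01, -2.40079562e-04]), 'contact_force': array([ 0.43861208, -0.03807441, -0.763183  ]), 'wrist_torque': array([0.05261433, 0.00271168, 0.03809159]), 'gripper_width': 0.08523355479445945}
```

View pics/scene0.png

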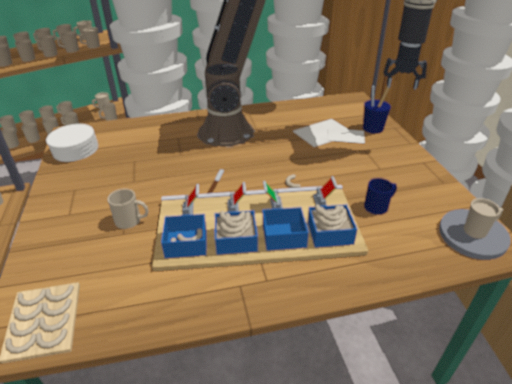

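View pics/top0.png

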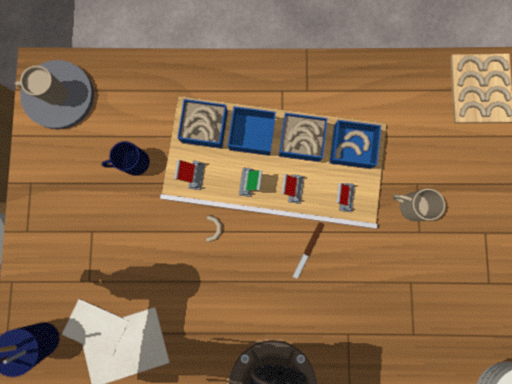

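The top view shows bins from left (+y) to right as full, empty, full and two handles. Their tags are red at (187,173), green at (252,181), red at (293,187) and red at (346,195). So the first three are wrong and the fourth is right. Next I'll zoom in to measure.

```bash
cat > h.py <<'E'
import numpy as np, cv2
def ray(f,u,v):
    k=f["K"]; d=np.array([f["k1"],0,0,0,0.])
    p=cv2.undistortPoints(np.array([[[u,v]]],float),k,d)[0,0]
    T=f["cam_to_world"]; return T[:3,3],T[:3,:3]@np.array([p[0],-p[1],-1.])
def onz(f,u,v,z):
    c,d=ray(f,u,v); return c+d*(z-c[2])/d[2]
E
python3 - <<'E'
from plant import r, imaging
from h import *
f=imaging.grab_frame("top"); im=f["color"][:,:,::-1].copy()
cv2.imwrite("pics/z1.png",cv2.resize(im[150:220,160:370],None,fx=3.8,fy=3.8,interpolation=cv2.INTER_CUBIC))
hsv=cv2.cvtColor(im,cv2.COLOR_BGR2HSV)
for c,m in (("red",(cv2.inRange(hsv,(0,150,60),(8,255,255))|cv2.inRange(hsv,(172,150,60),(180,255,255)))),("green",cv2.inRange(hsv,(50,120,50),(80,255,255))),("blue",cv2.inRange(hsv,(100,140,50),(125,255,255)))):
    cs,_=cv2.findContours(m,cv2.RETR_EXTERNAL,cv2.CHAIN_APPROX_NONE)
    for k in cs:
        if cv2.contourArea(k)<50: continue
        R=cv2.minAreaRect(k); z=.080 if c=="blue" else .076
        print(c,cv2.contourArea(k),np.round(R[0],1),np.round(onz(f,*R[0],z),3), [np.round(onz(f,*q,z)[:2],3).tolist() for q in cv2.boxPoints(R)])
E
```

```text
red 114.5 [344.2 194.1] [ 0.505 -0.187  0.076] [[0.48, -0.175], [0.532, -0.181], [0.53, -0.2], [0.478, -0.194]]
red 153.0 [290.3 185.1] [ 0.529 -0.046  0.076] [[0.504, -0.03], [0.556, -0.037], [0.553, -0.062], [0.501, -0.055]]
red 241.5 [185.9 171.1] [0.566 0.231 0.076] [[0.545, 0.254], [0.594, 0.247], [0.587, 0.208], [0.538, 0.215]]
green 160.5 [252.1 179.9] [0.542 0.055 0.076] [[0.519, 0.071], [0.57, 0.064], [0.566, 0.039], [0.515, 0.046]]
blue 426.0 [ 19.9 364.7] [0.081 0.625 0.08 ] [[0.081, 0.679], [0.118, 0.59], [0.081, 0.571], [0.045, 0.66]]
blue 182.5 [ 18.4 350.5] [0.115 0.631 0.08 ] [[0.108, 0.68], [0.142, 0.593], [0.122, 0.583], [0.087, 0.669]]
blue 342.0 [ 15.5 336.9] [0.147 0.642 0.08 ] [[0.154, 0.687], [0.173, 0.607], [0.14, 0.596], [0.121, 0.676]]
blue 136.5 [302.2 153.6] [ 0.612 -0.078  0.08 ] [[0.627, -0.017], [0.644, -0.134], [0.598, -0.139], [0.581, -0.023]]
blue 1844.0 [355.3 144. ] [ 0.638 -0.219  0.08 ] [[0.589, -0.151], [0.704, -0.167], [0.688, -0.287], [0.574, -0.27]]
blue 1691.0 [251.1 130.5] [0.675 0.058 0.08 ] [[0.626, 0.121], [0.742, 0.107], [0.726, -0.006], [0.61, 0.01]]
blue 1753.5 [202.3 123.1] [0.696 0.189 0.08 ] [[0.647, 0.255], [0.763, 0.241], [0.745, 0.123], [0.629, 0.138]]
```

View pics/z1.png

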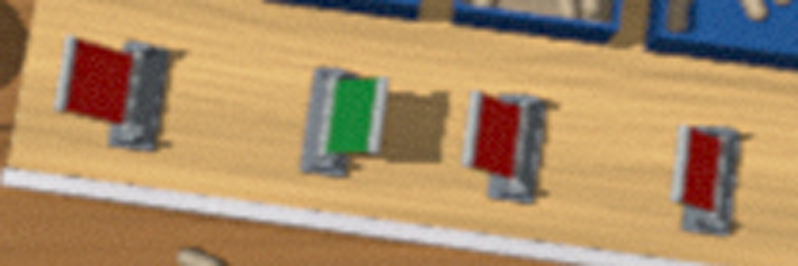

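```bash
python3 - <<'E'
from plant import r, imaging
from h import *
f=imaging.grab_frame("top")
P=lambda a,b,z: onz(f,160+a/3.8-.4,150+b/3.8-.4,z)
e=[P(10,178,.02),P(600,255,.02)]
d=e[0]-e[1]; yaw=np.arctan2(-d[0],d[1]); print("yaw",yaw)
R=np.array([[np.cos(yaw),np.sin(yaw)],[-np.sin(yaw),np.cos(yaw)]])
for n,s,b in ((1,(66,74),(141,95)),(2,(378,116),(326,120)),(3,(473,130),(516,148)),(4,(682,163),(711,182))):
    S=P(*s,.102); B=P(*b,.054)
    print(n,"edge",np.round(S,3),"brk",np.round(B,3),"boardframe edge",np.round(R@S[:2],3),"brk",np.round(R@B[:2],3))
for u,v,z in ((128,158,.09),(150,160,.09),(148,168,.09)): print("navy",np.round(onz(f,u,v,z),3),np.round(R@onz(f,u,v,z)[:2],3))
E
```

```text
yaw -0.12897198466909007
1 edge [0.567 0.249 0.102] brk [0.56  0.206 0.054] boardframe edge [0.53  0.319] brk [0.529 0.276]
2 edge [0.538 0.036 0.102] brk [0.542 0.074 0.054] boardframe edge [0.529 0.105] brk [0.528 0.143]
3 edge [ 0.529 -0.028  0.102] brk [ 0.522 -0.061  0.054] boardframe edge [0.528 0.04 ] brk [0.525 0.006]
4 edge [ 0.506 -0.169  0.102] brk [ 0.498 -0.199  0.054] boardframe edge [ 0.524 -0.102] brk [ 0.519 -0.133]
navy [0.598 0.381 0.09 ] [0.544 0.454]
navy [0.593 0.323 0.09 ] [0.547 0.396]
navy [0.572 0.327 0.09 ] [0.525 0.398]
```

```bash
python3 -m handwheel '[{"translation":[0,0,0],"turn":[0,0,0.17]},{"translation":[0,0,0],"turn":[0,0,0.17]},{"translation":[0,0,0],"turn":[0,0,0.17]},{"translation":[0,0,0],"turn":[0,0,0.17]},{"translation":[0,0,0],"turn":[0,0,0.17]},{"translation":[0,0,0],"turn":[0,0,0.17]},{"translation":[0,0,0],"turn":[0,0,0.17]},{"translation":[0,0,0],"turn":[0,0,0.13]}]' 1
cat > st.py <<'E'
import sys, numpy as np
from plant import r
from scipy.spatial.transform import Rotation as Ro
o=r.get_obs(); R=Ro.from_rotvec(o["tool_rot"]).as_matrix(); p=o["ee_pos"]
print("p",np.round(p,4),"yaw",np.arctan2(R[1,0],R[0,0]),"z",np.round(R[:,2],3),"t",o["time_s"],"w",o["gripper_width"],"F",np.round(o["contact_force"],1))
if len(sys.argv)>3: print("tool cm",np.round(R.T@(np.array(list(map(float,sys.argv[1:4])))-p)*100,2))
E
python3 st.py 0.571 0.279 0.20
```

```text
time_s: 1.2
ee_pos: [0.2591, 0.6217, 0.2283]
tool_rot: [2.001, -2.416, 0.004]
contact_force: [0.4, 0.2, -0.1]
gripper_width: 0.0002
p [0.2591 0.6217 0.2283] yaw -1.757931793655066 z [-0.002 -0.005 -1.   ] t 1.2 w 0.0001659283620421388 F [ 0.4  0.2 -0.1]
tool cm [ 27.85 -37.02   2.95]
```

```bash
python3 -m handwheel '[{"translation":[3.5,-4.6,0.2],"turn":[0,0,0]},{"translation":[3.5,-4.6,0.2],"turn":[0,0,0]},{"translation":[3.5,-4.6,0.2],"turn":[0,0,0]},{"translation":[3.5,-4.6,0.2],"turn":[0,0,0]},{"translation":[3.5,-4.6,0.2],"turn":[0,0,0]},{"translation":[3.5,-4.6,0.2],"turn":[0,0,0]},{"translation":[3.5,-4.6,0.2],"turn":[0,0,0]},{"translation":[3.0,-4.0,0.2],"turn":[0,0,-0.05]}]'
python3 st.py 0.571 0.279 0.20
```

```text
time_s: 2.2
ee_pos: [0.5693, 0.2765, 0.2118]
tool_rot: [2.067, -2.358, 0.005]
contact_force: [1.0, 0.7, 0.4]
gripper_width: -0.0004
p [0.5693 0.2765 0.2118] yaw -1.702218580144458 z [-0.002 -0.006 -1.   ] t 2.2 w -0.00044539045144754644 F [1.  0.7 0.4]
tool cm [-0.28 -0.13  1.18]
```

```bash
python3 -m handwheel '[{"translation":[-0.3,0,4],"turn":[0,0,0]},{"translation":[0,0,4],"turn":[0,0,0]},{"translation":[0,0,0.7],"turn":[0,0,0]},{"translation":[0,0,0],"turn":[0,0,0]}]'
python3 st.py 0.571 0.279 0.08
python3 - <<'E'
from plant import imaging
import cv2, numpy as np
a=imaging.grab_frame("top")["color"]; b=imaging.grab_frame("scene")["color"]; c=imaging.grab_frame("wrist")["color"]
z=lambda i:cv2.resize(i,(400,300),interpolation=cv2.INTER_CUBIC)
cv2.imwrite("pics/p1.png",np.vstack([np.hstack([z(a[100:238,130:314]),z(b[140:290,240:440])]),np.hstack([z(c),z(a)])])[:,:,::-1])
E
```

```text
time_s: 2.7
ee_pos: [0.5731, 0.2751, 0.1238]
tool_rot: [2.062, -2.365, 0.007]
contact_force: [0.5, -0.4, 0.5]
gripper_width: -0.0001
p [0.5731 0.2751 0.1238] yaw -1.7076076651390615 z [-0.    -0.006 -1.   ] t 2.7 w -8.557244931391726e-05 F [ 0.5 -0.4  0.5]
tool cm [-0.38  0.26  4.37]
```

View pics/p1.png

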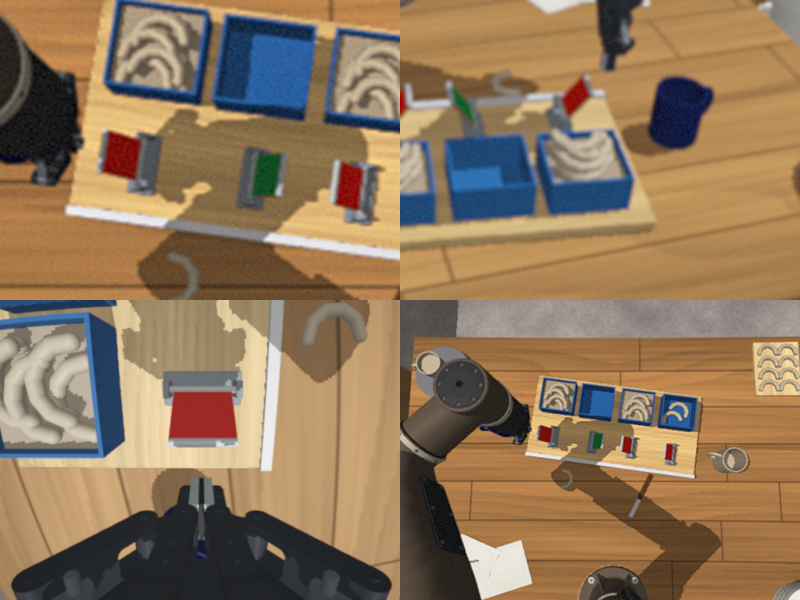

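The pictures show the fingertip just left of tag 1. In the wrist view it is lined up with the middle of the plate, and the navy mug is clear.

```bash
python3 -m handwheel '[{"translation":[-0.3,0.2,3],"turn":[0,0,0]},{"translation":[0,0,1.3],"turn":[0,0,0]},{"translation":[0,0,0],"turn":[0,0,0]}]'
python3 st.py 0.561 0.210 0.08
```

```text
time_s: 3.22
ee_pos: [0.5738, 0.2812, 0.0855]
tool_rot: [-2.063, 2.362, -0.007]
contact_force: [0.2, 0.5, -0.1]
gripper_width: -0.0002
p [0.5738 0.2812 0.0855] yaw -1.705516655626726 z [ 0.007  0.    -1.   ] t 3.225 w -0.0001771716505332967 F [ 0.2  0.5 -0.1]
tool cm [7.22 0.31 0.54]
```

```bash
python3 -m handwheel '[{"translation":[1.0,0.1,0.2],"turn":[0,0,0]},{"translation":[1.0,0.1,0],"turn":[0,0,0]},{"translation":[0.9,0,0],"turn":[0,0,0]},{"translation":[0.9,0,0],"turn":[0,0,0]},{"translation":[0.9,0,0],"turn":[0,0,0]},{"translation":[0.9,0,0],"turn":[0,0,0]},{"translation":[0.8,0,0],"turn":[0,0,0]}]'
python3 st.py 0.561 0.210 0.08
python3 - <<'E'
from plant import imaging
import cv2
cv2.imwrite("pics/w2.png",imaging.grab_frame("wrist")["color"][:,:,::-1])
E
```

```text
time_s: 4.1
ee_pos: [0.5638, 0.2142, 0.0865]
tool_rot: [-2.06, 2.358, -0.008]
contact_force: [-0.0, -0.0, -0.1]
gripper_width: 0.0
p [0.5638 0.2142 0.0865] yaw -1.7053997620225478 z [ 0.011  0.003 -1.   ] t 4.1 w 3.51707501884169e-05 F [-0.  -0.  -0.1]
tool cm [0.46 0.23 0.65]
```

View pics/w2.png

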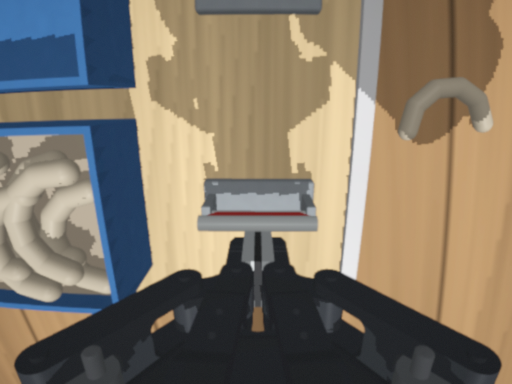

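The tag stands almost upright, with its steel edge at (257,222), so it needs about 1 cm more.

```bash
python3 -m handwheel '[{"translation":[0.6,0,0],"turn":[0,0,0]},{"translation":[0.6,0,0],"turn":[0,0,0]},{"translation":[0,0,0],"turn":[0,0,0]}]'
python3 st.py 0.561 0.210 0.08
python3 - <<'E'
from plant import imaging
import cv2
cv2.imwrite("pics/w3.png",imaging.grab_frame("wrist")["color"][:,:,::-1])
E
```

```text
time_s: 4.53
ee_pos: [0.5618, 0.2005, 0.0863]
tool_rot: [-2.06, 2.36, -0.008]
contact_force: [-0.6, 0.3, -0.1]
gripper_width: -0.0001
p [0.5618 0.2005 0.0863] yaw -1.70601512418764 z [ 0.01   0.002 -1.   ] t 4.525 w -0.00012219471011930359 F [-0.6  0.3 -0.1]
tool cm [-0.92  0.21  0.63]
```

View pics/w3.png

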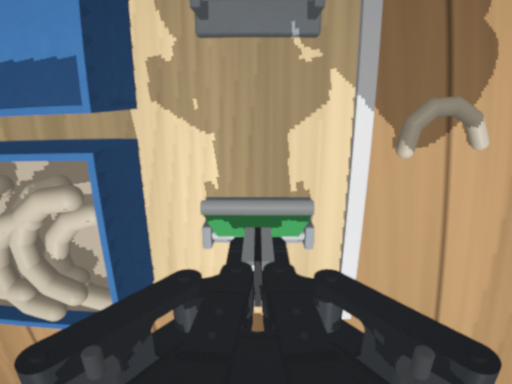

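Tag 1 now shows green, with its edge at (257,207) beyond the bracket. I'll back off, lift, and go to the gap between tags 2 and 3.

```bash
python3 -m handwheel '[{"translation":[-2,0,0],"turn":[0,0,0]},{"translation":[-1,0,-3],"turn":[0,0,0]},{"translation":[0,0,-5],"turn":[0,0,0]},{"translation":[2,0,-1],"turn":[0,0,0]},{"translation":[5,0,0],"turn":[0,0,0]},{"translation":[5,0,0],"turn":[0,0,0]},{"translation":[5,0,0],"turn":[0,0,0]},{"translation":[4,0,0],"turn":[0,0,0]}]'
python3 st.py 0.5335 0.004 0.082
```

```text
time_s: 5.58
ee_pos: [0.5383, 0.0262, 0.1772]
tool_rot: [-2.07, 2.35, -0.009]
contact_force: [-0.0, -0.4, -0.2]
gripper_width: 0.0001
p [0.5383 0.0262 0.1772] yaw -1.697620778117793 z [ 0.011  0.002 -1.   ] t 5.575 w 7.57102004823658e-05 F [-0.  -0.4 -0.2]
tool cm [2.29 0.3  9.51]
```

```bash
python3 -m handwheel '[{"translation":[2.2,0.3,0],"turn":[0,0,0]},{"translation":[0.1,0,3],"turn":[0,0,0]},{"translation":[0,0,1.5],"turn":[0,0,0]},{"translation":[0,0,0],"turn":[0,0,0]}]'
python3 st.py 0.5335 0.004 0.082
python3 - <<'E'
from plant import imaging
import cv2,numpy as np
a=imaging.grab_frame("wrist")["color"];b=imaging.grab_frame("scene")["color"]
cv2.imwrite("pics/w4.png",np.hstack([cv2.resize(a,(400,300)),cv2.resize(b[140:290,140:340],(400,300))])[:,:,::-1])
E
```

```text
time_s: 6.08
ee_pos: [0.5327, 0.0017, 0.1309]
tool_rot: [-2.066, 2.353, -0.009]
contact_force: [0.0, 0.0, 0.2]
gripper_width: -0.0001
p [0.5327 0.0017 0.1309] yaw -1.7003946907107843 z [ 0.012  0.002 -1.   ] t 6.075 w -5.2502281629360715e-05 F [0.  0.  0.2]
tool cm [-0.22  0.01  4.89]
```

View pics/w4.png

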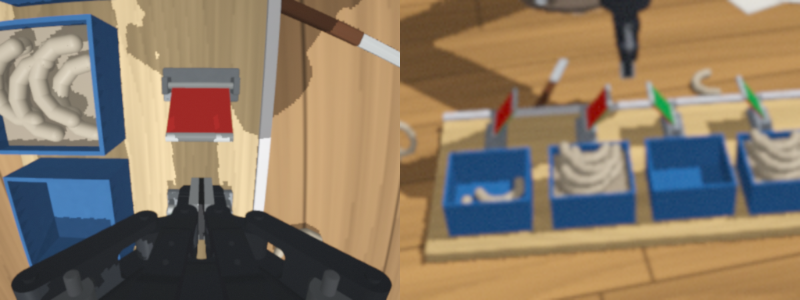

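The fingertip stands in the gap between tag 2 (green) and tag 3 (red). Now descend and push tag 2 to the left.

```bash
python3 -m handwheel '[{"translation":[-0.2,0,3.2],"turn":[0,0,0]},{"translation":[0,0,1.7],"turn":[0,0,0]},{"translation":[0,0,0],"turn":[0,0,0]},{"translation":[-1.0,0,0],"turn":[0,0,0]},{"translation":[-1.0,0,0],"turn":[0,0,0]},{"translation":[-0.9,0,0],"turn":[0,0,0]},{"translation":[-0.9,0,0],"turn":[0,0,0]},{"translation":[-0.9,0,0],"turn":[0,0,0]}]'
python3 st.py 0.543 0.075 0.085
```

```text
time_s: 7.18
ee_pos: [0.5457, 0.057, 0.0891]
tool_rot: [-2.063, 2.34, -0.018]
contact_force: [-0.1, -0.3, 0.4]
gripper_width: 0.0003
p [0.5457 0.057  0.0891] yaw -1.6963362349464803 z [ 0.024  0.006 -1.   ] t 7.175 w 0.0002690615678997498 F [-0.1 -0.3  0.4]
tool cm [-1.75  0.5   0.41]
```

```bash
python3 -m handwheel '[{"translation":[-0.9,0.2,0],"turn":[0,0,0]},{"translation":[-0.7,0.1,0],"turn":[0,0,0]},{"translation":[-0.6,0,0],"turn":[0,0,0]},{"translation":[0,0,0],"turn":[0,0,0]}]'
python3 st.py 0.5335 0.004 0.085
python3 - <<'E'
from plant import imaging
import cv2,numpy as np
a=imaging.grab_frame("wrist")["color"];b=imaging.grab_frame("scene")["color"]
cv2.imwrite("pics/w5.png",np.hstack([cv2.resize(a,(400,300)),cv2.resize(b[140:290,140:340],(400,300))])[:,:,::-1])
E
```

```text
time_s: 7.68
ee_pos: [0.5454, 0.0816, 0.0891]
tool_rot: [-2.064, 2.339, -0.018]
contact_force: [-0.1, -0.6, 0.2]
gripper_width: 0.0002
p [0.5454 0.0816 0.0891] yaw -1.6954337295631254 z [ 0.024  0.006 -1.   ] t 7.675 w 0.00021464316203728876 F [-0.1 -0.6  0.2]
tool cm [7.85 0.23 0.33]
```

View pics/w5.png

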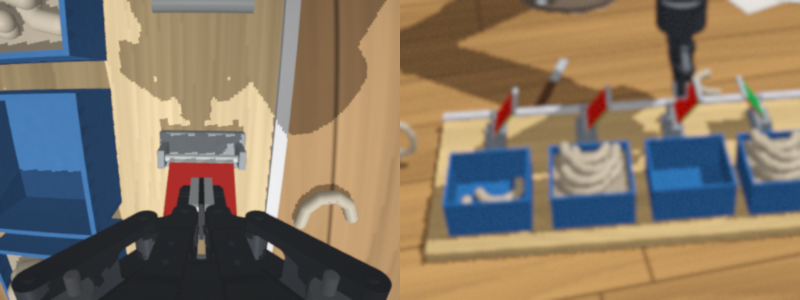

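Tag 2 has tipped over to red. Now back right along the gap and push tag 3 to the right.

```bash
python3 -m handwheel '[{"translation":[2.5,0,0],"turn":[0,0,0]},{"translation":[3,0.2,0],"turn":[0,0,0]},{"translation":[2,0,0],"turn":[0,0,0]},{"translation":[0,0,0.3],"turn":[0,0,0]},{"translation":[1,0,0],"turn":[0,0,0]},{"translation":[1,0,0],"turn":[0,0,0]},{"translation":[0.9,0,0],"turn":[0,0,0]},{"translation":[0.9,0,0],"turn":[0,0,0]}]'
python3 st.py 0.5235 -0.072 0.085
```

```text
time_s: 8.78
ee_pos: [0.529, -0.0346, 0.0848]
tool_rot: [-2.065, 2.339, -0.018]
contact_force: [-0.2, 0.2, -0.5]
gripper_width: -0.0
p [ 0.529  -0.0346  0.0848] yaw -1.6948932378796877 z [ 0.024  0.006 -1.   ] t 8.775 w -2.4885025427236806e-05 F [-0.2  0.2 -0.5]
tool cm [ 3.78  0.08 -0.05]
```

```bash
python3 -m handwheel '[{"translation":[0.9,0,0],"turn":[0,0,0]},{"translation":[0.9,0,0],"turn":[0,0,0]},{"translation":[0.8,0,0],"turn":[0,0,0]},{"translation":[0.8,0,0],"turn":[0,0,0]},{"translation":[0.5,0,0],"turn":[0,0,0]},{"translation":[0,0,0],"turn":[0,0,0]}]'
python3 st.py 0.5235 -0.072 0.085
python3 - <<'E'
from plant import imaging
import cv2,numpy as np
a=imaging.grab_frame("wrist")["color"];b=imaging.grab_frame("scene")["color"]
cv2.imwrite("pics/w6.png",np.hstack([cv2.resize(a,(400,300)),cv2.resize(b[140:290,140:340],(400,300))])[:,:,::-1])
E
```

```text
time_s: 9.52
ee_pos: [0.5236, -0.0768, 0.0844]
tool_rot: [-2.064, 2.34, -0.018]
contact_force: [-0.1, 0.1, -0.0]
gripper_width: 0.0004
p [ 0.5236 -0.0768  0.0844] yaw -1.695908752731897 z [ 0.024  0.006 -1.   ] t 9.525 w 0.00044392935997598286 F [-0.1  0.1 -0. ]
tool cm [-0.47  0.07 -0.05]
```

View pics/w6.png

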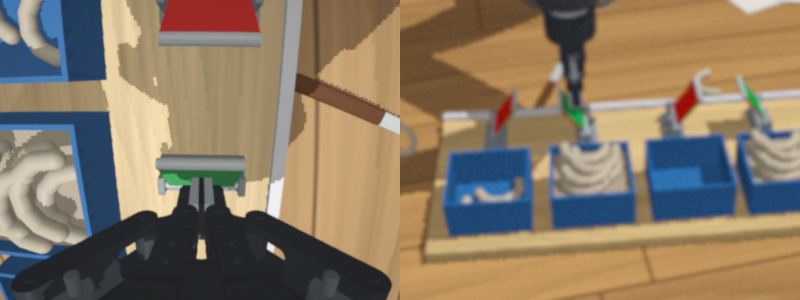

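Tag 3 shows green. Retreat to the left, lift clear, and check.

```bash
python3 -m handwheel '[{"translation":[-2.5,0,0],"turn":[0,0,0]},{"translation":[-2.5,0,0],"turn":[0,0,0]},{"translation":[-0.5,0,-5],"turn":[0,0,0]},{"translation":[0,0,-5],"turn":[0,0,0]},{"translation":[0,4,-4],"turn":[0,0,0]},{"translation":[0,4,-2],"turn":[0,0,0]},{"translation":[0,0,0],"turn":[0,0,0]},{"translation":[0,0,0],"turn":[0,0,0]}]'
python3 st.py
python3 - <<'E'
from plant import imaging
import cv2,numpy as np
a=imaging.grab_frame("top")["color"];b=imaging.grab_frame("scene")["color"]
cv2.imwrite("pics/w7.png",np.hstack([cv2.resize(a,(400,300)),cv2.resize(b[120:300,90:430],(400,300))])[:,:,::-1])
E
```

```text
time_s: 10.62
ee_pos: [0.4462, -0.0087, 0.2481]
tool_rot: [-2.067, 2.336, -0.018]
contact_force: [0.2, 0.3, -0.1]
gripper_width: 0.0001
p [ 0.4462 -0.0087  0.2481] yaw -1.692478766034583 z [ 0.024  0.006 -1.   ] t 10.625 w 0.00011007584103249157 F [ 0.2  0.3 -0.1]
```

View pics/w7.png

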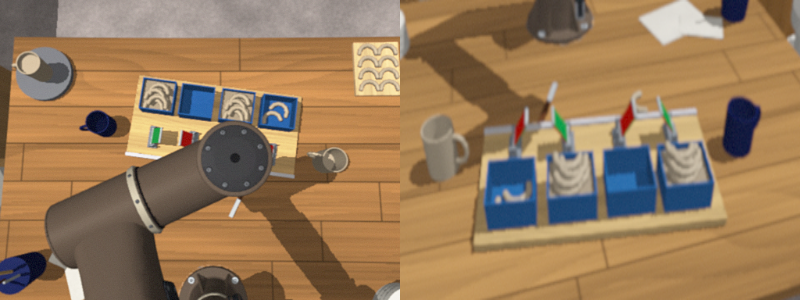

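The scene view, left to right, shows red (two handles), green (full), red (empty) and green (full). The mugs, handle and knife look unmoved, and the arm is clear at z = 0.25.

```bash
python3 -c "
from plant import order
print(order.sign_off())"
```

```text
the job is handed in; nothing more can be done
None
```

I pushed over the three wrong tags with the shut fingertip and handed the job in at about 10.7 s of the 45 s. `sign_off()` gives no verdict.

- **Tags pushed:** Going from left (+y), tag 1 went from red to green, tag 2 from green to red, and tag 3 from red to green. Tag 4 was already right and I didn't touch it.
- **Final check:** The last scene picture shows green in front of both full bins, and red in front of the empty bin and the one with two handles. I judged the tags' rest positions by eye, without measuring the hinge angles.
- **Bystanders:** The mugs, loose handle and knife looked unmoved, but I didn't measure their positions again. In the last top view the arm hid part of the board.
- **Forces:** The force readings at the end of each move stayed at about 1 N or less; I didn't record the peaks within a move. The arm ended clear of everything at z = 0.25 m.
- **Disagreements:** The board's yaw came out as -0.129 rad from its front edge, but the tag positions suggested about -0.14, which I used. Moves landed up to about 7 mm from their targets, and I corrected for that along the way.

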